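Put the square and the depth gauge back in the foam tray

TASK

Put the L-shaped try square and the T-shaped depth gauge back in the foam tray: lay each in the cutout of its own shape and press it down until it lies level on the cutout's floor, fully home past the springy foam lips. Leave the jar, the tape roll and the screwdriver where they are.

Things in the scene. Friction and masses are not known exactly. Their poses are not given: they have to be found in the camera images.
- square: L-shaped try square lying flat, about 0.18 kg, balanced near the stock: stock 20 (x) x 100 (y) x 24 mm high, and a blade 24 mm wide, 4 mm thick, that leaves the stock's +x face at its +y end (y from 26 to 50 mm) and reaches to x = 114 mm; blade and stock share one flat underside. Origin: centre of the stock's underside; x along the blade away from the stock, y along the stock, z up.
- depth_gauge: T-shaped depth gauge lying flat, about 0.18 kg, balanced near the stock: stock 20 (x) x 100 (y) x 24 mm high, and a blade 12 mm wide, 4 mm thick, that leaves the middle of the stock's +x face (y from -6 to 6 mm) and reaches to x = 114 mm; blade and stock share one flat underside. Origin: centre of the stock's underside; x along the blade, y along the stock, z up.
- square_foam_floor (a point): L-shaped cutout, 16 mm deep, 2 mm larger all round than its tool; foam top 28 mm above the bench. Point: centre of the floor of its stock part, 12 mm above the bench: where the tool's origin belongs. Axes: as the seated tool's (x along the blade channel, z up). Fully home, the stock's top stands 8 mm above the foam, 36 mm above the bench.
- gauge_foam_floor (a point): T-shaped cutout, 16 mm deep, 2 mm larger all round than its tool; foam top 28 mm above the bench. Point: centre of the floor of its stock part, 12 mm above the bench: where the tool's origin belongs. Axes: as the seated tool's (x along the blade channel, z up). Fully home, the stock's top stands 8 mm above the foam, 36 mm above the bench.
- square_foam: Foam block with the L-shaped cutout: 150 (x) x 115 x 25 mm, black on a blue base, fixed in the tray beside the other one, in either order. Four springy lips on the stock's long sides, 16 mm either side of its middle, stop the tool about 4 mm in, its top 20 mm above the foam. A push of 5 to 15 N on the middle of the stock's top takes it down past them; they then hold it. Origin: underside centre.
- gauge_foam: Foam block with the T-shaped cutout: 150 (x) x 115 x 25 mm, black on a blue base, fixed in the tray beside the other one, in either order. Four springy lips on the stock's long sides, 16 mm either side of its middle, stop the tool about 4 mm in, its top 20 mm above the foam. A push of 5 to 15 N on the middle of the stock's top takes it down past them; they then hold it. Origin: underside centre.
- tray: Fixed shallow grey steel tray 214 (x) x 240 (y) mm with a 22 mm rim, holding the two foam blocks side by side and, along its far side, a foam strip with a punch and a steel block that stand up to 36 mm above the bench. Origin: centre of its underside; z up.
- glue_jar: Bystander: jar, 60 mm across, 85 mm high, standing. Origin: centre of its underside.
- tape_roll: Bystander: cardboard-brown tape roll lying flat, 90 mm across, 24 mm high. Origin: centre of its underside.
- screwdriver: Bystander: screwdriver lying on the bench. Origin: on its underside; x along it, handle to -x.
There are look-alikes about, which are no part of the job. Leave any green or turquoise look-alike of the depth_gauge alone.

How it is judged:
By the outcome, as a careful person would: the job done as asked, in the order asked, and still so for the second after the job is handed in, with the robot touching nothing.
It also fails if it takes over 66 s, if anything falls off the work surface, if the arm or the gripper's body presses on something with over 40 N, if the wrist force passes 120 N, or if a joint passes its speed limit or range.

ROBOT

A 6-joint arm with a two-finger parallel gripper is mounted at the origin on the work surface. World frame = base frame: x ahead of the robot, y to its left, z up, the work surface at z = 0. Lengths are in m, angles in degrees, forces in N, time in s.
With the tool pointing down it reaches from about 0.3 to 0.75 m from the base axis. Payload 8.5 kg.
Tool frame: the origin (TCP) lies between the finger pads; the fingertips stand env.finger_overhang ahead of it and the grasp point (between the pads) lies 2 mm behind it (env.finger_overhang is the distance from the TCP to the fingertips, in m); z points along the fingers, y is the line along which they close (so a half turn about z gives the same grasp; the last joint's range is limited). The gripper opens to 85 mm and grips with 20 to 120 N. Pads are 22 mm wide; open, the fingers measure 114 mm over their backs; the gripper's body (76 mm by 85 mm) begins 54 mm behind the grasp point. The pads swing forward as they close: fully open they stand 13 mm farther back than shut.
Start: joints at [56.763, 21.807, 74.336, -0, 83.858, -12.336], TCP at [0.196, 0.514, 0.248] pointing down, gripper open.
Joint ranges: [-178.18, 178.18], [-50.72, 133.34], [12.68, 142.11], [-81.47, 261.47], [9.98, 163.14], [-165.26, 165.26]. Speed limits (degrees/s): [136.94, 136.94, 180, 180, 180, 180].

INTERFACE

Orientations are given as a 3x3 rotation matrix whose columns are the frame's x, y, z axes.
In Python, from rig import env gives the robot as it stands. The module is installed in compiled form; this text tells all that it offers.
- The arm moves only by the tool jog_arm, never from a script. Its arguments are lists of equal length, an entry for each row: "hand": the finger opening in m, from 0 to 0.0854; "travel": the shift along the world's x, y, z in m, a list of three; "yaw": the turn about the world's z in rad. A call has exactly 5 rows; each row shifts and turns the commanded pose from where the row before left it; what a row does not reach is not made up. A row lasts 1/8 s, in which the tool goes at most 62.5 mm and 10.7 degrees, less where a joint would pass 70% of its speed; a pose out of reach is approached as far as the arm can. A call is refused whole if a number of a shift passes 0.0625 or a number of a turn 0.188, either way. A call with a gripper value outside its range is refused whole. The fingers move at their own pace and stop on an object; "grip_force" is the grip in N (left out, the last holds). Time passes only in rows, so rows that do not move let the fingers close, or fill a call up. It gives the time, the measured TCP pose, the force, the opening and the grip force at its end, in the units of the state.
- env.observe(): the state, without advancing time (a new reading comes with each control period).
- env.get_image(name): name is "scene" or "top" or "wrist"; returns the picture (384x512x3 uint8, red, green, blue); there is no depth.
- env.calibration(name): a dict with "fx", "fy", "cx", "cy" (pixels), "position" and "rotation" of the camera in the world; the wrist camera has in their place "hand_eye" (4x4, takes a point from camera to tool coordinates, whose origin is the TCP and whose axes are the flange's). Camera axes: x right, y down, z forward; pixel columns grow to the right and rows downward; lengths in m; the calibration is good to about 2 mm. A picture is of the moment at which its call begins: read the wrist's pose just before it. calibration takes no time and is no camera call.
- env.close_job(): hands the job in; it is judged then, once.
The state is a dict: "time_s": time; "q": joint angles; "qvel": joint speeds; "joint_efforts": joint torques, N m; "position": TCP position; "tool_rot": TCP orientation; "ft_force": force on the tool from outside, world axes, zero at the start; "wrist_torque": the same for the moment, N m; "grip_width": finger opening in m; "gripper_force": force on a finger pad.
Only numpy, scipy, OpenCV 4.12 (cv2) and the standard library are available. Lean on these libraries where they do the work, as an engineer would, in place of code of your own. Each camera call takes 0.05 s, during which the arm holds its last target. There are 200 camera calls.

## Working session

There is one attempt and no reset: what is moved stays moved. The work goes in short steps, Python scripts to look and compute and a tool call to move; the robot and the scene stay as the last step left them, time stands still between calls to the robot, and variables do not carry over. Pictures are saved under pics/ and viewed, at most 10 in all, crops included, and the job is handed in when it is done.

Besides the shell and the picture viewer there is one more tool, called by a JSON object that holds its "fn" and its "kwargs". jog_arm: Moves the arm, as the interface text tells. Its arguments: {"type":"object","properties":{"hand":{"type":"array"},"travel":{"type":"array"},"yaw":{"type":"array"},"grip_force":{"type":"number"}},"required":["hand","travel","yaw"]}

```bash
mkdir -p pics; cat > h.py <<'E'
import numpy as np, cv2
from rig import env
def save(im,n,crop=None,s=1):
    if crop: x0,y0,x1,y1=crop; im=im[y0:y1,x0:x1]
    cv2.imwrite('pics/'+n,cv2.cvtColor(cv2.resize(im,None,fx=s,fy=s,interpolation=cv2.INTER_CUBIC),cv2.COLOR_RGB2BGR))
def ray(c,uv):
    u,v=uv; d=np.array(c['rotation'])@np.array([(u-c['cx'])/c['fx'],(v-c['cy'])/c['fy'],1]); return np.array(c['position']),d
def atz(c,uv,z):
    p,d=ray(c,uv); return p+d*(z-p[2])/d[2]
def tri(c1,uv1,c2,uv2):
    p,d=ray(c1,uv1);q,e=ray(c2,uv2); d/=np.linalg.norm(d);e/=np.linalg.norm(e)
    s=np.linalg.lstsq(np.c_[d,-e],q-p,rcond=None)[0]; a=p+s[0]*d;b=q+s[1]*e
    return (a+b)/2,np.linalg.norm(a-b)
def wcal(st):
    c=dict(env.calibration('wrist')); H=np.array(c['hand_eye']); R=np.array(st['tool_rot'])
    c['rotation']=R@H[:3,:3]; c['position']=np.array(st['position'])+R@H[:3,3]; return c
def proj(c,P):
    x=np.array(c['rotation']).T@(np.array(P)-np.array(c['position'])); return c['fx']*x[0]/x[2]+c['cx'],c['fy']*x[1]/x[2]+c['cy']
E
python3 - <<'E'
from h import *
s=env.observe(); print(s['position'],s['tool_rot'],env.finger_overhang)
a=env.get_image('top');b=env.get_image('scene')
np.save('top0.npy',a);np.save('scene0.npy',b)
save(a,'top0.png',s=1.56);save(b,'scene0.png',s=1.56)
for n in('top','scene','wrist'):print(n,env.calibration(n))
E
```

```text
[0.19606038 0.51359655 0.2477166 ] [[-9.34210626e-01  3.56721020e-01 -7.87952552e-04]
 [ 3.56721749e-01  9.34209940e-01 -1.17528627e-03]
 [ 3.16863788e-04 -1.37904474e-03 -9.99998999e-01]] 0.017
top {'fx': 436.06245147436687, 'fy': 436.06245147436687, 'cx': 251.71170542709422, 'cy': 194.01532909304726, 'position': array([0.2683429 , 0.07578603, 1.35785926]), 'rotation': array([[-1.22172986e-02, -9.69665509e-01,  2.44130165e-01],
       [-9.99925208e-01,  1.17103500e-02, -3.52788152e-03],
       [ 5.62015352e-04, -2.44155007e-01, -9.69736055e-01]])}
scene {'fx': 449.6824961580927, 'fy': 449.6824961580927, 'cx': 254.30608475455494, 'cy': 195.99607812202487, 'position': array([1.02498123, 0.68071749, 1.20527073]), 'rotation': array([[-0.80158459,  0.49886761, -0.32953489],
       [ 0.5978776 ,  0.67079172, -0.43884034],
       [ 0.00212604, -0.54878919, -0.83595808]])}
wrist {'fx': 334.13598774692196, 'fy': 334.13598774692196, 'cx': 263.2370664245217, 'cy': 190.07653107115203, 'hand_eye': array([[ 1.26052590e-03, -9.45833470e-01, -3.24649746e-01,
         8.40148264e-02],
       [ 9.99999169e-01,  1.27968981e-03,  1.54478468e-04,
        -4.73976382e-04],
       [ 2.69340067e-04, -3.24649671e-01,  9.45834298e-01,
        -1.26974271e-01],
       [ 0.00000000e+00,  0.00000000e+00,  0.00000000e+00,
         1.00000000e+00]])}
```

View pics/top0.png

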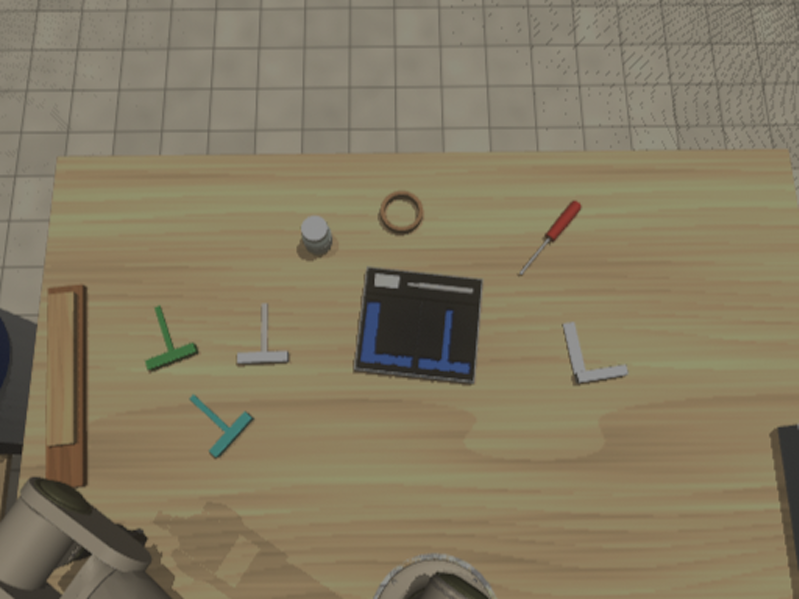

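View pics/scene0.png

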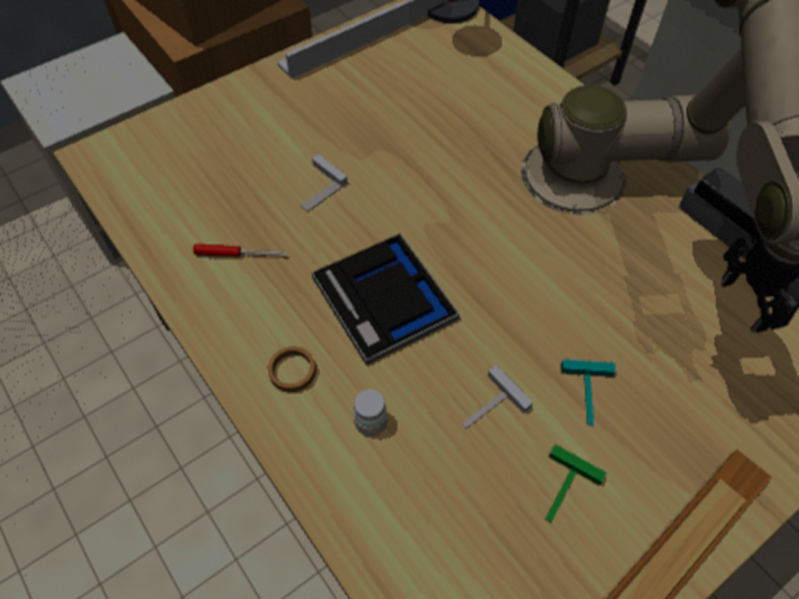

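The top view (at 1.56x) shows the silver T gauge near (262,345), the square near (597,360) and the tray near (418,325). In the tray, the L cutout is on the left (+y) and the T cutout on the right. The green and turquoise Ts are the look-alikes. I'll enlarge these areas to measure them.

```bash
python3 - <<'E'
from h import *
a=np.load('top0.npy');b=np.load('scene0.npy')
def c(im,x,y,w,h): return cv2.resize(im[y:y+h,x:x+w],None,fx=4,fy=4,interpolation=cv2.INTER_CUBIC)
# each 50x75 native
M=np.vstack([np.hstack([c(a,145,185,50,75),c(a,225,168,100,75),c(a,355,190,50,75)]),
             np.hstack([c(b,293,225,50,75),c(b,197,152,100,75),c(b,182,80,50,75)])])
save(np.clip(M.astype(float)*1.5,0,255).astype(np.uint8),'m1.png')
E
```

```text
(no output)
```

View pics/m1.png

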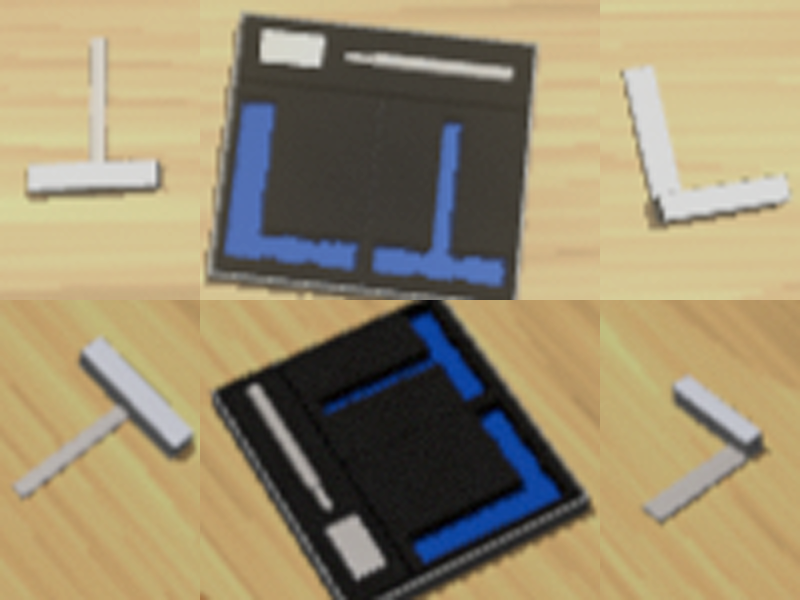

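```bash
python3 - <<'E'
from h import *
T=env.calibration('top');S=env.calibration('scene')
t=lambda x,y,ox,oy:(ox+x/4-.4,oy+y/4-.4)
def m(n,a,ao,b,bo):
    p,e=tri(T,t(*a,*ao),S,t(b[0],b[1]-300,*bo)); print(n,p.round(4),'miss',round(e,4)); return p
g=(145,185);gs=(293,225)
def ang(v):return np.degrees(np.arctan2(v[1],v[0]))
a=m('g+y',(28,178),g,(183,443),gs);b=m('g-y',(157,172),g,(90,346),gs);c=m('gtip',(97,38),g,(22,490),gs)
print(ang(a-b)-90,np.linalg.norm(a-b),ang(c-(a+b)/2))
q=(355-150,190);qs=(182-150,80)
a=m('s+y',(663,205),q,(755,441),qs);b=m('s-y',(788,190),q,(683,385),qs);c=m('stip',(638,70),q,(653,514),qs)
print(ang(a-b)-90,np.linalg.norm(a-b))
r=(225-50,168);rs=(197-50,152)
m('trayTL',(245,15),r,(335,600),rs)
a=m('Ltip',(260,103),r,(418,553),rs); m('Ttip',(453,124),r,(325,408),rs)
for n,p in(('Lstock',(295,250)),('Tstock',(440,265))):print(n,atz(T,t(*p,*r),.02))
print(env.observe()['time_s'])
E
```

```text
g+y [0.4966 0.3819 0.022 ] miss 0.0008
g-y [0.4995 0.2823 0.0236] miss 0.0002
gtip [0.6098 0.3359 0.01  ] miss 0.0025
1.6686435913828035 0.09960561124713388 1.9640453312345678
s+y [ 0.4504 -0.2904  0.024 ] miss 0.0031
s-y [ 0.4618 -0.3894  0.0204] miss 0.0016
stip [ 0.5617 -0.2854  0.0057] miss 0.0001
6.598612111546075 0.09971090879140895
trayTL [0.6815 0.1155 0.0325] miss 0.0133
Ltip [0.6075 0.109  0.0216] miss 0.0004
Ttip [ 0.5879 -0.0428  0.0254] miss 0.001
Lstock [0.48995808 0.08274574 0.02      ]
Tstock [ 0.47688356 -0.02923829  0.02      ]
0.1
```

The sizes and heights agree with the text: the stocks come out 99.6 and 99.7 mm long, with tops at about 23 mm. I'll move over the tray and take close wrist views.

{"fn": "jog_arm", "kwargs": {"hand": [0.085, 0.085, 0.085, 0.085, 0.085], "travel": [[0.033, -0.051, 0], [0.033, -0.051, 0], [0.033, -0.051, 0], [0.033, -0.051, 0], [0.033, -0.051, 0]], "yaw": [-0.12, -0.12, -0.12, -0.12, -0.12]}}

```text
time_s: 0.72
position: [0.3618, 0.257, 0.2482]
tool_rot: [[-0.566, 0.824, -0.0], [0.824, 0.566, -0.0], [0.0, -0.0, -1.0]]
ft_force: [1.1, 1.1, -0.4]
grip_width: 0.0852
gripper_force: 0.0
```

{"fn": "jog_arm", "kwargs": {"hand": [0.085, 0.085, 0.085, 0.085, 0.085], "travel": [[0.034, -0.051, 0], [0.034, -0.051, 0], [0.034, -0.051, 0], [0.034, -0.051, 0], [0, 0, 0]], "yaw": [-0.14, -0.14, -0.14, -0.14, -0.04]}}

```text
time_s: 1.35
position: [0.4988, 0.0515, 0.2475]
tool_rot: [[0.001, 1.0, -0.001], [1.0, -0.001, -0.0], [-0.0, -0.001, -1.0]]
ft_force: [-0.3, 1.4, -0.1]
grip_width: 0.0853
gripper_force: 0.0
```

```bash
cat > snap.py <<'E'
import sys,pickle
from h import *
n=sys.argv[1]; s=env.observe(); im=env.get_image('wrist'); pickle.dump((s,im),open(n+'.pkl','wb'))
R=np.array(s['tool_rot']);print(s['time_s'],np.round(s['position'],4),'yaw(y)',np.degrees(np.arctan2(R[1,1],R[0,1])).round(2),'w',s['grip_width'],np.round(s['ft_force'],1),'tilt',R[:,2].round(4))
E
python3 snap.py A
```

```text
1.35 [0.4988 0.0515 0.2475] yaw(y) -0.08 w 0.08530840752224096 [-0.3  1.4 -0.1] tilt [-9.e-04 -3.e-04 -1.e+00]
```

{"fn": "jog_arm", "kwargs": {"hand": [0.085, 0.085, 0.085, 0.085, 0.085], "travel": [[-0.04, 0, 0], [-0.04, 0, 0], [0, 0, 0], [0, 0, 0], [0, 0, 0]], "yaw": [0, 0, 0, 0, 0]}}

```text
time_s: 2.02
position: [0.4179, 0.0548, 0.2482]
tool_rot: [[-0.006, 1.0, -0.0], [1.0, 0.006, 0.0], [0.0, -0.0, -1.0]]
ft_force: [0.1, -0.5, -0.2]
grip_width: 0.0852
gripper_force: 0.0
```

```bash
python3 snap.py B; python3 - <<'E'
from h import *
import pickle
M=[pickle.load(open(n+'.pkl','rb'))[1][:300,60:460] for n in 'AB']
save(np.clip(np.vstack(M)*1.4,0,255).astype(np.uint8),'AB.png')
E
```

```text
2.025 [0.4179 0.0548 0.2482] yaw(y) 0.37 w 0.08515122205431076 [ 0.1 -0.5 -0.2] tilt [-0.  0. -1.]
```

View pics/AB.png

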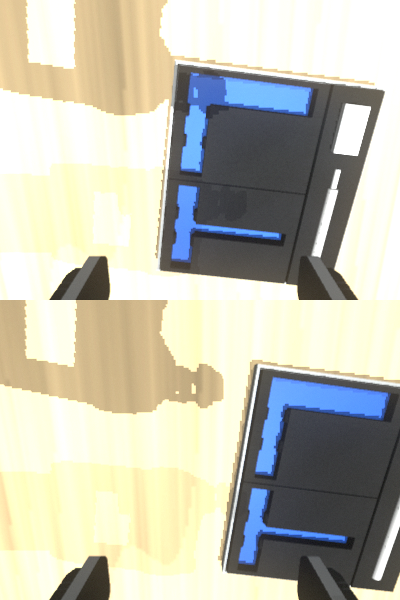

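The wrist views show the L cutout on the upper left at about (190..310, 75..175) in A and the T cutout below it at (175..285, 185..265). Next I'll fit the known cutout outlines to the blue masks in both views.

```bash
cat > fit.py <<'E'
from h import *
import pickle
from scipy.optimize import minimize
L=lambda m:np.array([[-10-m,-50-m],[10+m,-50-m],[10+m,26-m],[114+m,26-m],[114+m,50+m],[-10-m,50+m]])/1e3
T=lambda m:np.array([[-10-m,-50-m],[10+m,-50-m],[10+m,-6-m],[114+m,-6-m],[114+m,6+m],[10+m,6+m],[10+m,50+m],[-10-m,50+m]])/1e3
def place(P,p,z):
    c,s=np.cos(p[2]),np.sin(p[2]); return np.c_[P@np.array([[c,-s],[s,c]]).T+p[:2],np.full(len(P),z)]
def ras(c,P,K=8):
    m=np.zeros((384,512),np.uint8); uv=np.array([proj(c,q) for q in P])
    # supersampled coverage
    u0,v0=np.floor(uv.min(0)).astype(int)-2
    M=np.zeros((384*4,512*4),np.uint8)
    cv2.fillPoly(M,[np.round(((uv+.5)*4-.5)*256).astype(np.int32)],255,shift=8); return M
def sm(M): return cv2.resize(M,(512,384),interpolation=cv2.INTER_AREA)/255.
def render_cut(c,shape,p,dz=0):
    return sm(cv2.bitwise_and(ras(c,place(shape(2),p,.012+dz)),ras(c,place(shape(2),p,.028+dz))))
def blue(im):
    h=cv2.cvtColor(im,cv2.COLOR_RGB2HSV); return cv2.inRange(h,(100,110,50),(130,255,255))/255.
def fitcut(cams,masks,shape,p0,z=False):
    def f(v):
        p=np.array(v[:3])*[.001,.001,.01]; e=0
        for c,m in zip(cams,masks):
            r=render_cut(c,shape,p,v[3]*.001 if z else 0); b=cv2.dilate((r>0).astype(np.uint8),np.ones((11,11)))
            e+=((r-m)**2*b).sum()
        return e
    x0=[p0[0]*1e3,p0[1]*1e3,p0[2]*100]+([0] if z else [])
    n=len(x0); sim=np.vstack([x0]+[np.array(x0)+np.eye(n)[i]*5 for i in range(n)])
    r=minimize(f,x0,method='Nelder-Mead',options=dict(initial_simplex=sim,xatol=.02,fatol=.1,maxiter=250)); return r.x,r.fun
E
python3 - <<'E'
from fit import *
D=[pickle.load(open(n+'.pkl','rb')) for n in 'AB']
cams=[wcal(s) for s,_ in D];masks=[blue(i) for _,i in D]
for n,sh,p0 in(('L',L,(.49,.08,-.11)),('T',T,(.477,-.029,-.11))):
    for k in([0],[1],[0,1]):
        for z in((False,True) if len(k)>1 else (False,)):
            x,e=fitcut([cams[i] for i in k],[masks[i] for i in k],sh,p0,z);print(n,k,x.round(2),'deg',round(x[2]*.573,2),round(e,1))
E
```

```text
L [0] [490.27  84.52 -11.95] deg -6.85 205.3
L [1] [490.66  84.68 -12.13] deg -6.95 146.9
L [0, 1] [490.38  84.75 -12.17] deg -6.97 355.4
L [0, 1] [489.95  84.87 -12.2    2.49] deg -6.99 320.1
T [0] [476.22 -30.5  -12.49] deg -7.16 174.3
T [1] [476.32 -30.57 -12.51] deg -7.17 123.6
T [0, 1] [476.52 -30.58 -12.5 ] deg -7.16 310.9
T [0, 1] [476.19 -30.23 -12.26   1.31] deg -7.02 291.0
```

The two cutouts measure as follows, with heights within 2.5 mm of the text:

| Cutout | Position (m) | Yaw |
|---|---|---|
| L | (0.4903, 0.0847) | −7.0° |
| T | (0.4763, −0.0305) | −7.1° |

They stand 116 mm apart, which fits the 115 mm block width. Next is the square.

{"fn": "jog_arm", "kwargs": {"hand": [0.085, 0.085, 0.085, 0.085, 0.085], "travel": [[0.01, -0.055, 0], [0.01, -0.055, 0], [0.01, -0.055, 0], [0.01, -0.055, 0], [0.01, -0.055, 0]], "yaw": [0.02, 0.02, 0.02, 0.02, 0.02]}}

```text
time_s: 2.7
position: [0.4677, -0.2224, 0.248]
tool_rot: [[-0.106, 0.994, -0.0], [0.994, 0.106, 0.0], [0.0, -0.0, -1.0]]
ft_force: [0.3, 1.5, 0.3]
grip_width: 0.0851
gripper_force: 0.0
```

{"fn": "jog_arm", "kwargs": {"hand": [0.085, 0.085, 0.085, 0.085, 0.085], "travel": [[0.01, -0.055, -0.02], [0.01, -0.055, -0.02], [0.01, -0.03, 0], [0, 0, 0], [0, 0, 0]], "yaw": [0.01, 0, 0, 0, 0]}}

```text
time_s: 3.32
position: [0.4973, -0.3596, 0.2081]
tool_rot: [[-0.116, 0.993, -0.0], [0.993, 0.116, 0.001], [0.001, -0.0, -1.0]]
ft_force: [-0.6, 0.7, -0.9]
grip_width: 0.0845
gripper_force: 0.0
```

```bash
python3 snap.py C
```

```text
3.325 [ 0.4973 -0.3596  0.2081] yaw(y) 6.68 w 0.08447434988811398 [-0.6  0.7 -0.9] tilt [-4.e-04  6.e-04 -1.e+00]
```

{"fn": "jog_arm", "kwargs": {"hand": [0.085, 0.085, 0.085, 0.085, 0.085], "travel": [[-0.03, 0.01, -0.02], [-0.03, 0.01, -0.02], [0, 0, 0], [0, 0, 0], [0, 0, 0]], "yaw": [0, 0, 0, 0, 0]}}

```text
time_s: 4.0
position: [0.4381, -0.3404, 0.169]
tool_rot: [[-0.116, 0.993, 0.001], [0.993, 0.116, -0.001], [-0.002, 0.001, -1.0]]
ft_force: [-0.3, 0.7, 0.4]
grip_width: 0.0851
gripper_force: 0.0
```

```bash
python3 snap.py D; python3 - <<'E'
from h import *
import pickle
M=[pickle.load(open(n+'.pkl','rb'))[1][:300,60:460] for n in 'CD']
save(np.vstack(M),'CD.png')
E
```

```text
4.0 [ 0.4381 -0.3404  0.169 ] yaw(y) 6.69 w 0.08512891366113476 [-0.3  0.7  0.4] tilt [ 0.0012 -0.0014 -1.    ]
```

View pics/CD.png

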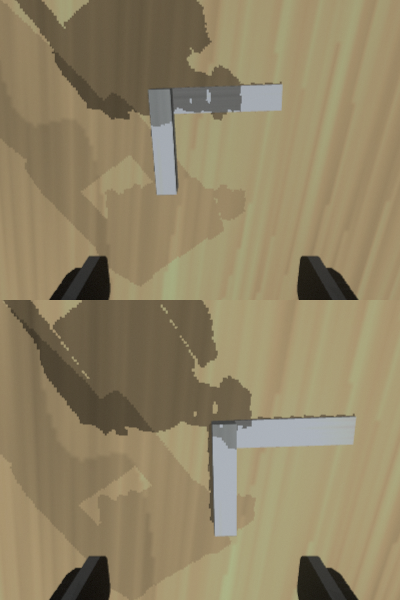

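C shows the L with its corner at (150,90) and its stock running down to (167,193). In D the corner is at (212,122) and the stock ends at (226,235). I'll fit the 3D silhouette to both.

```bash
cat >> fit.py <<'E'
def box(x0,x1,y0,y1,h): return np.array([[x,y,z] for x in(x0,x1) for y in(y0,y1) for z in(0,h)])/1e3
SQ=[box(-10,10,-50,50,24),box(10,114,26,50,4)]
DG=[box(-10,10,-50,50,24),box(10,114,-6,6,4)]
def render_tool(c,parts,p,z0=0):
    M=None
    for B in parts:
        Q=place(B[:,:2],p,0); Q[:,2]=B[:,2]+z0
        uv=np.array([proj(c,q) for q in Q],np.float32); h=cv2.convexHull(uv)[:,0]
        m=np.zeros((384*4,512*4),np.uint8); cv2.fillPoly(m,[np.round(((h+.5)*4-.5)*256).astype(np.int32)],255,shift=8)
        M=m if M is None else cv2.bitwise_or(M,m)
    return sm(M)
def grey(im,t=45):
    h=cv2.cvtColor(im,cv2.COLOR_RGB2HSV); return ((h[...,1]<t)&(h[...,2]>55))/1.
def fittool(cams,masks,parts,p0,z=False,z0=0):
    def f(v):
        p=np.array(v[:3])*[.001,.001,.01]; e=0
        for c,m in zip(cams,masks):
            r=render_tool(c,parts,p,z0+(v[3]*.001 if z else 0)); b=cv2.dilate((r>0).astype(np.uint8),np.ones((11,11)))
            e+=((r-m)**2*b).sum()
        return e
    x0=[p0[0]*1e3,p0[1]*1e3,p0[2]*100]+([0] if z else [])
    n=len(x0); sim=np.vstack([x0]+[np.array(x0)+np.eye(n)[i]*5 for i in range(n)])
    r=minimize(f,x0,method='Nelder-Mead',options=dict(initial_simplex=sim,xatol=.02,fatol=.1,maxiter=250)); return r.x,r.fun
def run(names,parts,p0,t=45):
    D=[pickle.load(open(n+'.pkl','rb')) for n in names]
    cams=[wcal(s) for s,_ in D];masks=[grey(i,t) for _,i in D]
    for k in([0],[1],[0,1]):
        for z in((False,True) if len(k)>1 else (False,)):
            x,e=fittool([cams[i] for i in k],[masks[i] for i in k],parts,p0,z);print(k,x.round(2),'deg',round(x[2]*.573,2),round(e,1))
E
python3 -c "
from fit import *
im=pickle.load(open('D.pkl','rb'))[1];h=cv2.cvtColor(im,cv2.COLOR_RGB2HSV)
for u,v in((286,200),(272,300-165),(350,130),(272,260),(200,100),(130,250)):print(u,v,h[v,u])
run('CD',SQ,(.456,-.34,.115))"
```

```text
286 200 [106  18 183]
272 135 [60  3 91]
350 130 [105  17 183]
272 260 [ 24  74 169]
200 100 [ 19  87 108]
130 250 [ 20  91 157]
[0] [ 455.98 -342.03   14.83] deg 8.5 82.4
[1] [ 456.45 -342.21   15.  ] deg 8.6 57.4
[0, 1] [ 456.39 -342.17   15.06] deg 8.63 165.9
[0, 1] [ 456.39 -341.98   15.11    1.22] deg 8.66 144.9
```

The square is at (0.4563, −0.342) with a yaw of 8.6° and an underside height error of 1.2 mm. All of this is plausible, so I'll align and descend.

{"fn": "jog_arm", "kwargs": {"hand": [0.06, 0.05, 0.05, 0.05, 0.05], "travel": [[0.018, -0.0015, -0.03], [0, 0, -0.03], [0, 0, -0.03], [0, 0, -0.01], [0, 0, 0]], "yaw": [0.034, 0, 0, 0, 0]}}

```text
time_s: 4.68
position: [0.4555, -0.3419, 0.0685]
tool_rot: [[-0.15, 0.989, -0.0], [0.989, 0.15, 0.0], [0.0, -0.0, -1.0]]
ft_force: [-0.3, -0.0, -0.4]
grip_width: 0.0501
gripper_force: 0.0
```

```bash
python3 snap.py E; python3 - <<'E'
from h import *
import pickle
save(pickle.load(open('E.pkl','rb'))[1],'E.png')
E
```

```text
4.675 [ 0.4555 -0.3419  0.0685] yaw(y) 8.6 w 0.050084756161785184 [-0.3 -0.  -0.4] tilt [-0.  0. -1.]
```

View pics/E.png

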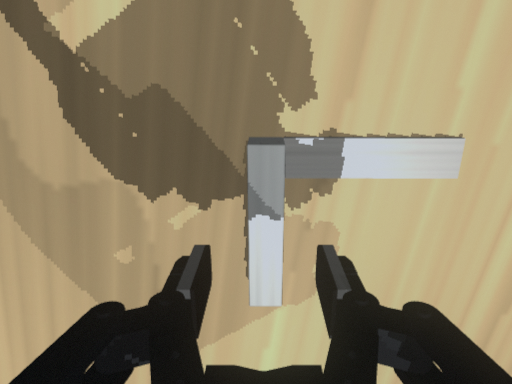

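The stock at u≈265 sits midway between the fingers at u≈263. I'll descend and grip.

{"fn": "jog_arm", "kwargs": {"hand": [0.05, 0.05, 0.0, 0.0, 0.0], "travel": [[0.0005, 0, -0.03], [0, 0, -0.014], [0, 0, 0], [0, 0, 0], [0, 0, 0]], "yaw": [0, 0, 0, 0, 0], "grip_force": 60}}

```text
time_s: 5.35
position: [0.4561, -0.3422, 0.0255]
tool_rot: [[-0.149, 0.989, 0.001], [0.989, 0.149, -0.002], [-0.002, 0.001, -1.0]]
ft_force: [-0.9, 0.8, 3.3]
grip_width: 0.0189
gripper_force: 60.4
```

{"fn": "jog_arm", "kwargs": {"hand": [0.0, 0.0, 0.0, 0.0, 0.0], "travel": [[0, 0, 0], [0, 0, 0.02], [0, 0, 0.03], [0, 0, 0.03], [0, 0, 0]], "yaw": [0, 0, 0, 0, 0]}}

```text
time_s: 5.98
position: [0.4563, -0.3423, 0.1061]
tool_rot: [[-0.15, 0.989, 0.003], [0.989, 0.15, -0.003], [-0.004, 0.002, -1.0]]
ft_force: [0.3, 0.3, -3.0]
grip_width: 0.0186
gripper_force: 59.7
```

```bash
python3 snap.py F; python3 - <<'E'
from h import *
import pickle
save(pickle.load(open('F.pkl','rb'))[1],'F.png')
E
```

```text
5.975 [ 0.4563 -0.3423  0.1061] yaw(y) 8.6 w 0.01855900517362974 [ 0.3  0.3 -3. ] tilt [ 0.0028 -0.0032 -1.    ]
```

View pics/F.png

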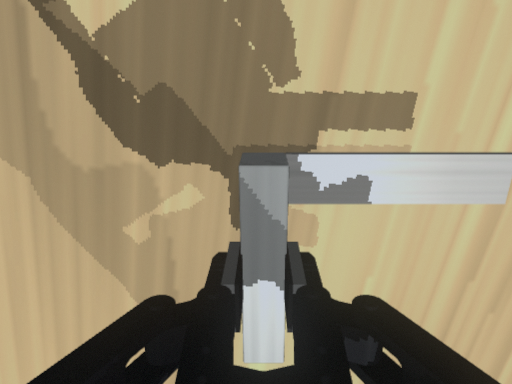

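The square is held and level. I'll check its pose in the hand.

```bash
cat > inhand.py <<'E'
from fit import *
import sys
n,parts,zg=sys.argv[1],{'S':SQ,'G':DG}[sys.argv[2]],float(sys.argv[3])
s,im=pickle.load(open(n+'.pkl','rb')); c=wcal(s); R=np.array(s['tool_rot']); yaw=np.arctan2(R[1,1],R[0,1]); P=np.array(s['position'])
for z in(False,True):
    x,e=fittool([c],[grey(im)],parts,(P[0],P[1],yaw),z,P[2]-zg)
    d=x[:2]/1e3-P[:2]; l=np.array([[np.cos(yaw),np.sin(yaw)],[-np.sin(yaw),np.cos(yaw)]])@d
    print(x.round(2),'offset in hand frame mm',(l*1e3).round(2),'dyaw',np.degrees(x[2]/100-yaw).round(2),round(e,1))
E
python3 inhand.py F S 0.0255
```

```text
[ 456.1  -342.89   15.23] offset in hand frame mm [-0.29 -0.54] dyaw 0.12 395.8
[ 456.01 -342.64   15.09    0.49] offset in hand frame mm [-0.35 -0.28] dyaw 0.05 387.2
```

{"fn": "jog_arm", "kwargs": {"hand": [0.0, 0.0, 0.0, 0.0, 0.0], "travel": [[0.004, 0.04, 0.015], [0.004, 0.05, 0.015], [0.004, 0.055, 0], [0.004, 0.055, 0], [0.004, 0.055, 0]], "yaw": [-0.03, -0.03, -0.03, -0.03, -0.03]}}

```text
time_s: 6.65
position: [0.475, -0.0848, 0.1329]
tool_rot: [[0.001, 1.0, -0.002], [1.0, -0.001, 0.001], [0.001, -0.002, -1.0]]
ft_force: [-0.0, 0.4, -1.7]
grip_width: 0.0186
gripper_force: 59.7
```

{"fn": "jog_arm", "kwargs": {"hand": [0.0, 0.0, 0.0, 0.0, 0.0], "travel": [[0.004, 0.055, 0], [0.004, 0.055, 0], [0.004, 0.04, 0], [0.002, 0.022, 0], [0, 0, 0]], "yaw": [-0.03, -0.03, -0.03, -0.032, 0]}}

```text
time_s: 7.28
position: [0.489, 0.0864, 0.133]
tool_rot: [[0.119, 0.993, -0.003], [0.993, -0.119, 0.0], [-0.0, -0.003, -1.0]]
ft_force: [1.1, 0.2, -1.6]
grip_width: 0.0183
gripper_force: 59.7
```

{"fn": "jog_arm", "kwargs": {"hand": [0.0, 0.0, 0.0, 0.0, 0.0], "travel": [[0, 0, -0.02], [0, 0, -0.02], [0, 0, -0.01], [0, 0, 0], [0, 0, 0]], "yaw": [0, 0, 0, 0, 0]}}

```text
time_s: 7.9
position: [0.49, 0.085, 0.0848]
tool_rot: [[0.122, 0.993, 0.001], [0.993, -0.122, -0.0], [-0.0, 0.001, -1.0]]
ft_force: [0.4, 0.1, -0.9]
grip_width: 0.0189
gripper_force: 59.7
```

```bash
python3 snap.py G; python3 - <<'E'
from h import *
import pickle
save(pickle.load(open('G.pkl','rb'))[1],'G.png')
E
python3 inhand.py G S 0.0255
```

```text
7.9 [0.49   0.085  0.0848] yaw(y) -7.0 w 0.01885719248411919 [ 0.4  0.1 -0.9] tilt [ 9.e-04 -1.e-04 -1.e+00]
[489.72  84.41 -12.19] offset in hand frame mm [-0.25 -0.65] dyaw 0.01 1792.0
[489.85  84.77 -11.93   1.45] offset in hand frame mm [-0.16 -0.28] dyaw 0.16 1761.1
```

View pics/G.png

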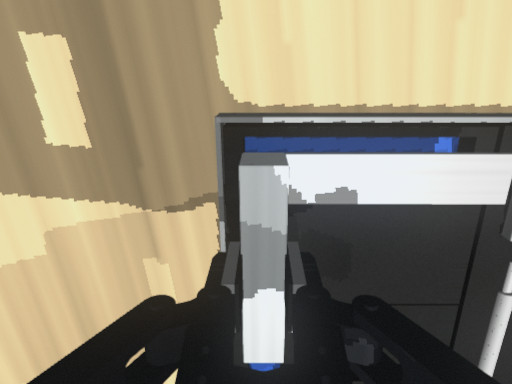

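The square hangs over its cutout and parallel to it: the blue channel edge at v≈145 lies along the blade. I'll lower it onto the lips.

{"fn": "jog_arm", "kwargs": {"hand": [0.0, 0.0, 0.0, 0.0, 0.0], "travel": [[0.0004, 0, -0.015], [0, 0, -0.013], [0, 0, -0.003], [0, 0, -0.002], [0, 0, 0]], "yaw": [0, 0, 0, 0, 0]}}

```text
time_s: 8.57
position: [0.4903, 0.0853, 0.0515]
tool_rot: [[0.122, 0.993, 0.0], [0.993, -0.122, -0.0], [0.0, 0.0, -1.0]]
ft_force: [0.6, 0.5, -2.1]
grip_width: 0.0185
gripper_force: 59.7
```

{"fn": "jog_arm", "kwargs": {"hand": [0.0, 0.0, 0.0, 0.0, 0.0], "travel": [[0, 0, -0.001], [0, 0, -0.001], [0, 0, 0], [0, 0, 0], [0, 0, 0]], "yaw": [0, 0, 0, 0, 0]}}

```text
time_s: 9.2
position: [0.4905, 0.0853, 0.0495]
tool_rot: [[0.122, 0.993, 0.001], [0.993, -0.122, -0.0], [0.0, 0.001, -1.0]]
ft_force: [1.9, 0.6, 1.8]
grip_width: 0.0185
gripper_force: 60.0
```

The first lip contact came at an underside height of 24 mm, which is 4 mm into the cutout as expected. I'll release, rise, close the fingers and push.

{"fn": "jog_arm", "kwargs": {"hand": [0.05, 0.05, 0.05, 0.05, 0.05], "travel": [[0, 0, 0], [0, 0, 0], [0, 0, 0.02], [0, 0, 0.025], [0, 0, 0]], "yaw": [0, 0, 0, 0, 0]}}

```text
time_s: 9.82
position: [0.4906, 0.0853, 0.0954]
tool_rot: [[0.122, 0.993, 0.003], [0.993, -0.122, -0.0], [0.0, 0.003, -1.0]]
ft_force: [-0.5, -0.4, -0.3]
grip_width: 0.0499
gripper_force: 0.0
```

{"fn": "jog_arm", "kwargs": {"hand": [0.0, 0.0, 0.0, 0.0, 0.0], "travel": [[0, 0, 0], [0, 0, 0], [0, 0, 0], [0, 0, -0.015], [0, 0, -0.009]], "yaw": [0, 0, 0, 0, 0]}}

```text
time_s: 10.45
position: [0.4898, 0.0853, 0.0695]
tool_rot: [[0.122, 0.993, -0.001], [0.993, -0.122, 0.0], [-0.0, -0.001, -1.0]]
ft_force: [0.8, -0.3, 0.5]
grip_width: -0.0001
gripper_force: 0.0
```

{"fn": "jog_arm", "kwargs": {"hand": [0.0, 0.0, 0.0, 0.0, 0.0], "travel": [[0, 0, -0.004], [0, 0, -0.002], [0, 0, -0.002], [0, 0, -0.002], [0, 0, 0]], "yaw": [0, 0, 0, 0, 0]}}

```text
time_s: 11.08
position: [0.4902, 0.0853, 0.0611]
tool_rot: [[0.122, 0.993, 0.001], [0.993, -0.122, -0.0], [0.0, 0.001, -1.0]]
ft_force: [-2.4, 1.0, 6.3]
grip_width: -0.0001
gripper_force: 3.0
```

{"fn": "jog_arm", "kwargs": {"hand": [0.0, 0.0, 0.0, 0.0, 0.0], "travel": [[0, 0, -0.002], [0, 0, -0.002], [0, 0, -0.002], [0, 0, -0.002], [0, 0, 0]], "yaw": [0, 0, 0, 0, 0]}}

```text
time_s: 11.7
position: [0.4898, 0.0854, 0.053]
tool_rot: [[0.122, 0.993, -0.0], [0.993, -0.122, 0.0], [0.0, -0.0, -1.0]]
ft_force: [-3.3, 0.3, 7.2]
grip_width: 0.0002
gripper_force: 3.8
```

{"fn": "jog_arm", "kwargs": {"hand": [0.0, 0.0, 0.0, 0.0, 0.0], "travel": [[0, 0, -0.0005], [0, 0, -0.0005], [0, 0, 0], [0, 0, 0], [0, 0, 0]], "yaw": [0, 0, 0, 0, 0]}}

```text
time_s: 12.32
position: [0.4899, 0.0854, 0.053]
tool_rot: [[0.121, 0.993, 0.001], [0.993, -0.121, -0.0], [-0.0, 0.001, -1.0]]
ft_force: [-7.0, 0.5, 19.6]
grip_width: -0.0001
gripper_force: 9.7
```

It has bottomed out: 19.6 N with no further travel, and the stock top at 36 mm. I'll rise and look.

{"fn": "jog_arm", "kwargs": {"hand": [0.0, 0.085, 0.085, 0.085, 0.085], "travel": [[0, 0, 0.03], [0, 0, 0.04], [0, 0, 0.04], [0, 0, 0.03], [0, 0, 0]], "yaw": [0, 0, 0, 0, 0]}}

```text
time_s: 12.95
position: [0.491, 0.0853, 0.1934]
tool_rot: [[0.122, 0.993, 0.005], [0.993, -0.122, -0.0], [0.0, 0.005, -1.0]]
ft_force: [0.5, 0.0, -0.9]
grip_width: 0.0725
gripper_force: 0.0
```

```bash
python3 snap.py H; python3 - <<'E'
from h import *
import pickle
save(pickle.load(open('H.pkl','rb'))[1][:,100:],'H.png')
from fit import *
s,im=pickle.load(open('H.pkl','rb'));c=wcal(s)
for z0 in(.012,.020):print(z0,fittool([c],[grey(im)],SQ,(.4903,.0847,-.122),False,z0))
print(fittool([c],[grey(im)],SQ,(.4903,.0847,-.122),True,.012))
E
```

```text
12.95 [0.491  0.0853 0.1934] yaw(y) -6.98 w 0.07245851563446122 [ 0.5  0.  -0.9] tilt [ 5.1e-03 -3.0e-04 -1.0e+00]
0.012 (array([491.30117037,  85.91357736, -12.92920074]), np.float64(1841.651103421761))
0.02 (array([490.95412274,  87.27565618, -12.78213097]), np.float64(2007.5284736639755))
(array([ 4.91166144e+02,  8.56161948e+01, -1.23324745e+01,  4.05213623e-01]), np.float64(1837.9725490196079))
```

View pics/H.png

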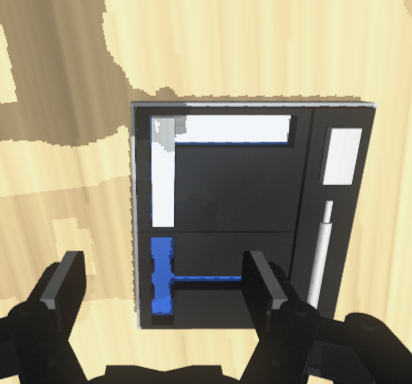

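The square is fully home: the fitted height error is 0.4 mm and the blade lies in its channel. Now for the gauge.

{"fn": "jog_arm", "kwargs": {"hand": [0.085, 0.085, 0.085, 0.085, 0.085], "travel": [[0.01, 0.05, 0.01], [0.01, 0.06, 0], [0.01, 0.06, 0], [0.01, 0.06, 0], [0, 0, 0]], "yaw": [0.04, 0.04, 0.04, 0.033, 0]}}

```text
time_s: 13.62
position: [0.5293, 0.3186, 0.1989]
tool_rot: [[-0.036, 0.999, -0.003], [0.999, 0.036, -0.0], [-0.0, -0.003, -1.0]]
ft_force: [-0.5, -0.3, -0.9]
grip_width: 0.0849
gripper_force: 0.0
```

{"fn": "jog_arm", "kwargs": {"hand": [0.085, 0.085, 0.085, 0.085, 0.085], "travel": [[0, 0, 0], [0, 0, 0], [0, 0, 0], [0, 0, 0], [0, 0, 0]], "yaw": [0, 0, 0, 0, 0]}}

```text
time_s: 14.25
position: [0.5302, 0.315, 0.2014]
tool_rot: [[-0.031, 1.0, 0.0], [1.0, 0.031, 0.0], [0.0, 0.0, -1.0]]
ft_force: [-0.7, 0.2, 0.2]
grip_width: 0.0848
gripper_force: 0.0
```

```bash
python3 snap.py I
```

```text
14.25 [0.5302 0.315  0.2014] yaw(y) 1.75 w 0.0848376690190321 [-0.7  0.2  0.2] tilt [ 1.e-04  0.e+00 -1.e+00]
```

{"fn": "jog_arm", "kwargs": {"hand": [0.085, 0.085, 0.085, 0.085, 0.085], "travel": [[-0.03, 0.01, -0.02], [0, 0.006, -0.02], [0, 0, 0], [0, 0, 0], [0, 0, 0]], "yaw": [0, 0, 0, 0, 0]}}

```text
time_s: 14.92
position: [0.5007, 0.3312, 0.1622]
tool_rot: [[-0.031, 1.0, 0.001], [1.0, 0.031, 0.001], [0.001, 0.001, -1.0]]
ft_force: [0.0, 0.5, -0.1]
grip_width: 0.085
gripper_force: 0.0
```

```bash
python3 snap.py J; python3 -c "
from fit import *
save(np.vstack([pickle.load(open(n+'.pkl','rb'))[1][:300,60:460] for n in 'IJ']),'IJ.png')
run('IJ',DG,(.498,.332,.03))"
```

```text
14.925 [0.5007 0.3312 0.1622] yaw(y) 1.75 w 0.08499759026318428 [ 0.   0.5 -0.1] tilt [ 1.5e-03  6.0e-04 -1.0e+00]
[0] [496.98 330.6    2.77] deg 1.59 56.1
[1] [497.3  330.52   3.13] deg 1.79 47.1
[0, 1] [497.14 330.61   3.02] deg 1.73 124.5
[0, 1] [497.17 331.44   3.13   3.37] deg 1.79 190.7
```

View pics/IJ.png

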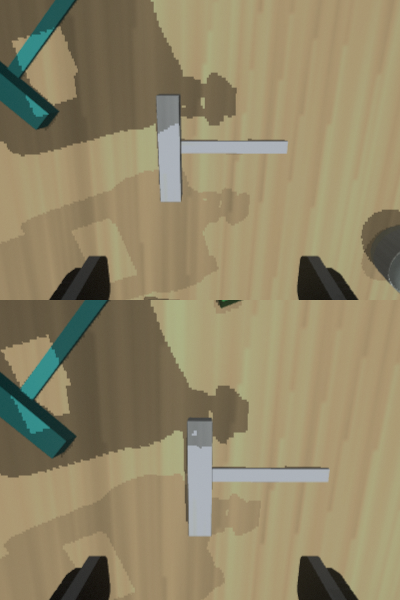

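The silver gauge is at (0.4972, 0.3306) with a yaw of 1.75°. The turquoise look-alike is about 100 mm clear of it. I'll descend and grip.

{"fn": "jog_arm", "kwargs": {"hand": [0.06, 0.05, 0.05, 0.05, 0.05], "travel": [[-0.0035, -0.0006, -0.04], [0, 0, -0.04], [0, 0, -0.02], [0, 0, 0], [0, 0, 0]], "yaw": [0, 0, 0, 0, 0]}}

```text
time_s: 15.6
position: [0.4973, 0.3309, 0.0626]
tool_rot: [[-0.031, 1.0, 0.002], [1.0, 0.031, 0.001], [0.001, 0.002, -1.0]]
ft_force: [-0.3, 0.8, 0.6]
grip_width: 0.0499
gripper_force: 0.0
```

{"fn": "jog_arm", "kwargs": {"hand": [0.05, 0.05, 0.05, 0.0, 0.0], "travel": [[0, 0, -0.02], [0, 0, -0.017], [0, 0, 0], [0, 0, 0], [0, 0, 0]], "yaw": [0, 0, 0, 0, 0], "grip_force": 60}}

```text
time_s: 16.23
position: [0.4971, 0.3309, 0.0254]
tool_rot: [[-0.031, 1.0, 0.002], [1.0, 0.031, 0.001], [0.001, 0.002, -1.0]]
ft_force: [-0.3, -0.5, -1.5]
grip_width: 0.0184
gripper_force: 59.1
```

{"fn": "jog_arm", "kwargs": {"hand": [0.0, 0.0, 0.0, 0.0, 0.0], "travel": [[0, 0, 0], [0, 0, 0], [0, 0, 0], [0, 0, 0], [0, 0, 0]], "yaw": [0, 0, 0, 0, 0]}}

```text
time_s: 16.85
position: [0.4971, 0.3309, 0.0254]
tool_rot: [[-0.031, 1.0, 0.002], [1.0, 0.031, 0.001], [0.001, 0.002, -1.0]]
ft_force: [-1.2, 0.8, 6.9]
grip_width: 0.0187
gripper_force: 60.2
```

{"fn": "jog_arm", "kwargs": {"hand": [0.0, 0.0, 0.0, 0.0, 0.0], "travel": [[0, 0, 0.02], [0, 0, 0.03], [0, 0, 0.03], [0, 0, 0.03], [0, 0, 0]], "yaw": [0, 0, 0, 0, 0]}}

```text
time_s: 17.48
position: [0.4973, 0.331, 0.1361]
tool_rot: [[-0.031, 1.0, 0.004], [1.0, 0.031, 0.002], [0.001, 0.004, -1.0]]
ft_force: [-0.5, 0.2, -2.7]
grip_width: 0.0186
gripper_force: 59.3
```

```bash
python3 snap.py K; python3 inhand.py K G 0.0245
```

```text
17.475 [0.4973 0.331  0.1361] yaw(y) 1.78 w 0.01855479885910499 [-0.5  0.2 -2.7] tilt [ 0.0037  0.0015 -1.    ]
[497.   330.75   3.23] offset in hand frame mm [-0.26 -0.24] dyaw 0.07 652.9
[ 4.9698e+02  3.3079e+02  3.0900e+00 -7.0000e-02] offset in hand frame mm [-0.28 -0.2 ] dyaw -0.01 619.6
```

{"fn": "jog_arm", "kwargs": {"hand": [0.0, 0.0, 0.0, 0.0, 0.0], "travel": [[-0.0026, -0.04, 0], [-0.0026, -0.055, 0], [-0.0026, -0.055, 0], [-0.0026, -0.055, 0], [-0.0026, -0.055, 0]], "yaw": [-0.02, -0.02, -0.02, -0.02, -0.02]}}

```text
time_s: 18.15
position: [0.4826, 0.0691, 0.1328]
tool_rot: [[0.069, 0.998, -0.003], [0.998, -0.069, 0.0], [0.0, -0.003, -1.0]]
ft_force: [2.0, 0.0, -2.0]
grip_width: 0.0183
gripper_force: 59.2
```

{"fn": "jog_arm", "kwargs": {"hand": [0.0, 0.0, 0.0, 0.0, 0.0], "travel": [[-0.0026, -0.05, 0], [-0.0026, -0.04, 0], [-0.0027, -0.0113, -0.01], [0, 0, -0.02], [0, 0, 0]], "yaw": [-0.02, -0.02, -0.015, 0, 0]}}

```text
time_s: 18.77
position: [0.4744, -0.0298, 0.1023]
tool_rot: [[0.123, 0.992, -0.005], [0.992, -0.123, 0.002], [0.001, -0.005, -1.0]]
ft_force: [0.2, -0.3, -3.0]
grip_width: 0.0186
gripper_force: 59.1
```

{"fn": "jog_arm", "kwargs": {"hand": [0.0, 0.0, 0.0, 0.0, 0.0], "travel": [[0, 0, -0.02], [0, 0, 0], [0, 0, 0], [0, 0, 0], [0, 0, 0]], "yaw": [0, 0, 0, 0, 0]}}

```text
time_s: 19.4
position: [0.4759, -0.0306, 0.0847]
tool_rot: [[0.124, 0.992, 0.001], [0.992, -0.124, -0.0], [-0.0, 0.001, -1.0]]
ft_force: [-0.1, 0.2, -2.8]
grip_width: 0.0188
gripper_force: 59.1
```

```bash
python3 snap.py M
```

```text
19.4 [ 0.4759 -0.0306  0.0847] yaw(y) -7.1 w 0.018789334295260782 [-0.1  0.2 -2.8] tilt [ 8.e-04 -2.e-04 -1.e+00]
```

{"fn": "jog_arm", "kwargs": {"hand": [0.0, 0.0, 0.0, 0.0, 0.0], "travel": [[0.0004, 0.0002, -0.015], [0, 0, -0.013], [0, 0, -0.003], [0, 0, -0.002], [0, 0, 0]], "yaw": [0, 0, 0, 0, 0]}}

```text
time_s: 20.08
position: [0.4762, -0.0305, 0.0515]
tool_rot: [[0.124, 0.992, 0.0], [0.992, -0.124, -0.0], [-0.0, 0.0, -1.0]]
ft_force: [0.5, 0.1, -3.0]
grip_width: 0.019
gripper_force: 59.2
```

{"fn": "jog_arm", "kwargs": {"hand": [0.0, 0.0, 0.0, 0.0, 0.0], "travel": [[0, 0, -0.001], [0, 0, -0.001], [0, 0, 0], [0, 0, 0], [0, 0, 0]], "yaw": [0, 0, 0, 0, 0]}}

```text
time_s: 20.7
position: [0.4763, -0.0305, 0.0495]
tool_rot: [[0.124, 0.992, 0.001], [0.992, -0.124, -0.0], [-0.0, 0.001, -1.0]]
ft_force: [2.0, 0.4, 0.6]
grip_width: 0.0184
gripper_force: 59.5
```

The gauge shows the same lip contact as the square did. I'll release it and push.

{"fn": "jog_arm", "kwargs": {"hand": [0.05, 0.05, 0.05, 0.05, 0.05], "travel": [[0, 0, 0], [0, 0, 0], [0, 0, 0.02], [0, 0, 0.025], [0, 0, 0]], "yaw": [0, 0, 0, 0, 0]}}

```text
time_s: 21.32
position: [0.4767, -0.0305, 0.0955]
tool_rot: [[0.124, 0.992, 0.003], [0.992, -0.124, -0.001], [-0.001, 0.003, -1.0]]
ft_force: [0.5, 0.2, 0.1]
grip_width: 0.0504
gripper_force: 0.0
```

{"fn": "jog_arm", "kwargs": {"hand": [0.0, 0.0, 0.0, 0.0, 0.0], "travel": [[0, 0, 0], [0, 0, 0], [0, 0, 0], [0, 0, -0.015], [0, 0, -0.009]], "yaw": [0, 0, 0, 0, 0]}}

```text
time_s: 21.95
position: [0.4759, -0.0303, 0.0695]
tool_rot: [[0.124, 0.992, -0.001], [0.992, -0.124, 0.0], [0.0, -0.001, -1.0]]
ft_force: [-0.3, -0.7, 0.1]
grip_width: -0.0001
gripper_force: 0.0
```

{"fn": "jog_arm", "kwargs": {"hand": [0.0, 0.0, 0.0, 0.0, 0.0], "travel": [[0, 0, -0.004], [0, 0, -0.002], [0, 0, -0.002], [0, 0, -0.002], [0, 0, 0]], "yaw": [0, 0, 0, 0, 0]}}

```text
time_s: 22.58
position: [0.4765, -0.0306, 0.0612]
tool_rot: [[0.124, 0.992, 0.002], [0.992, -0.124, -0.001], [-0.0, 0.002, -1.0]]
ft_force: [-1.3, -0.3, 6.1]
grip_width: -0.0002
gripper_force: 3.3
```

{"fn": "jog_arm", "kwargs": {"hand": [0.0, 0.0, 0.0, 0.0, 0.0], "travel": [[0, 0, -0.002], [0, 0, -0.002], [0, 0, -0.002], [0, 0, -0.002], [0, 0, 0]], "yaw": [0, 0, 0, 0, 0]}}

```text
time_s: 23.2
position: [0.4755, -0.0303, 0.053]
tool_rot: [[0.123, 0.992, -0.001], [0.992, -0.123, -0.0], [-0.0, -0.001, -1.0]]
ft_force: [-5.6, 0.1, 9.5]
grip_width: 0.0002
gripper_force: 4.8
```

{"fn": "jog_arm", "kwargs": {"hand": [0.0, 0.0, 0.0, 0.0, 0.0], "travel": [[0, 0, -0.0005], [0, 0, -0.0005], [0, 0, 0], [0, 0, 0], [0, 0, 0]], "yaw": [0, 0, 0, 0, 0]}}

```text
time_s: 23.82
position: [0.4756, -0.0303, 0.053]
tool_rot: [[0.123, 0.992, -0.0], [0.992, -0.123, -0.0], [-0.0, -0.0, -1.0]]
ft_force: [-8.3, 1.3, 23.4]
grip_width: -0.0001
gripper_force: 11.2
```

The gauge has bottomed out too. I'll rise and do a final check on both tools.

{"fn": "jog_arm", "kwargs": {"hand": [0.0, 0.0, 0.0, 0.0, 0.0], "travel": [[0, 0, 0.03], [0, 0, 0.05], [0, 0, 0.05], [0, 0, 0.05], [0, 0, 0]], "yaw": [0, 0, 0, 0, 0]}}

```text
time_s: 24.45
position: [0.4773, -0.0307, 0.2349]
tool_rot: [[0.124, 0.992, 0.008], [0.992, -0.124, -0.002], [-0.001, 0.008, -1.0]]
ft_force: [-0.8, 0.1, 0.2]
grip_width: -0.0002
gripper_force: 0.0
```

{"fn": "jog_arm", "kwargs": {"hand": [0.0, 0.0, 0.0, 0.0, 0.0], "travel": [[0, 0.02, 0], [0, 0, 0], [0, 0, 0], [0, 0, 0], [0, 0, 0]], "yaw": [0, 0, 0, 0, 0]}}

```text
time_s: 25.08
position: [0.4761, -0.0107, 0.2312]
tool_rot: [[0.124, 0.992, -0.0], [0.992, -0.124, -0.0], [-0.0, -0.0, -1.0]]
ft_force: [-0.3, -0.2, 0.2]
grip_width: 0.0002
gripper_force: 0.0
```

```bash
python3 snap.py N; python3 - <<'E'
from fit import *
s,im=pickle.load(open('N.pkl','rb'));c=wcal(s); save(im[:,100:],'N.png',s=1.5)
for P,p in((SQ,(.4903,.0847,-.122)),(DG,(.4763,-.0304,-.124))): print([np.round(v,2) for v in fittool([c],[grey(im)],P,p,True,.012)])
E
```

```text
25.075 [ 0.4761 -0.0107  0.2312] yaw(y) -7.13 w 0.0002164921549055143 [-0.3 -0.2  0.2] tilt [-3.e-04 -0.e+00 -1.e+00]
[array([491.02,  87.64, -12.29,   2.73]), np.float64(1135.48)]
[array([476.76, -29.97, -12.63,   1.41]), np.float64(1295.76)]
```

View pics/N.png

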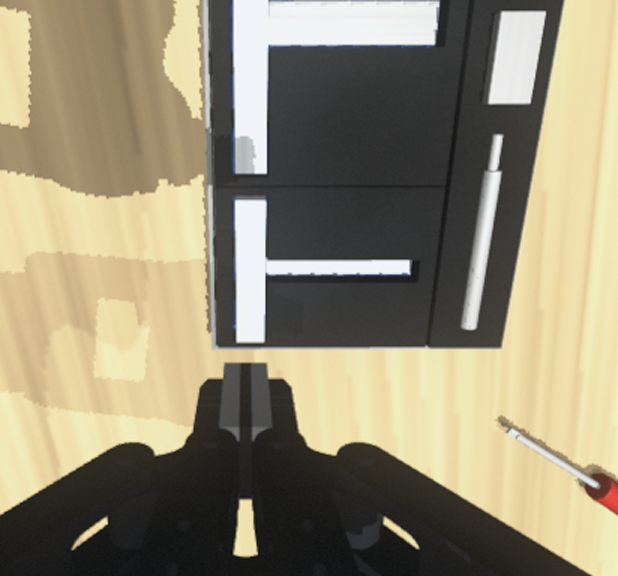

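Both tools lie in their cutouts, and the fitted height offsets match those I measured for the empty cutouts. I'll hand the job in.

```bash
python3 -c "
from rig import env
print(env.close_job())"
```

```text
the job is handed in; nothing more can be done
None
```

The square and the depth gauge were each pressed fully home in their own cutouts, square first, and the job was handed in at about 25 s with the bystanders and look-alikes untouched; I viewed 11 pictures, one over the limit of 10.

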